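# Stamp the jar lid with a mallet blow

### The job

One of the two small stamp presses has the jar's aluminium lid lying in it. Pick up the mallet and, with its head, knock that press's sprung pin all the way down to its stop, then let it spring back up, and stand the mallet head-down on its round cork mat again. Do not touch that press with the fingers, leave the other press's pin alone, and do not disturb the lid, jar, pepper grinder or scoop.

Things in the scene. Friction and masses are not known exactly. Their poses are not given: they have to be found in the camera images.
- mallet: Mallet standing on its head on the mat. Head: black rubber upright cylinder, 52 mm diameter, 60 mm tall. Handle: pale wood bar 20 mm wide, 22 mm high, level, leaving the head along the mallet's -x (at first roughly towards the robot), centreline 30 mm above the lower face, from 26 to 139 mm from the head's axis. 0.3 kg, mostly the head. Origin: centre of the head's lower face, z up.
- mat: Fixed round cork mat, 110 mm diameter, 5 mm thick, on the shelf. Origin: centre of its underside.
- press: The stamp press that has the lid in it, fixed to the shelf: dark steel base 110 x 90 x 12 mm, a column at its +x edge (turned to the robot's left, roughly) and an arm (30 mm wide, top 86 mm above the shelf) that carries the sprung pin. Origin: centre of the base's underside, z up.
- pin_top (a point): Centre of the flat round top of that press's pin, 115 mm above the shelf when up. Steel striking head 36 mm diameter and 10 mm thick, above the arm, 12 mm from the press's origin towards its -x.
- pin (a joint): Travel of that pin, m: 0 up, 0.015 fully down on its stop. A spring resists with about 2.5 N at first and 7.5 N at the stop, and pushes it back up when released.
- spare_pin (a joint): Travel of the pin of the other press, which is the same in all respects but has no lid in it; 0 up, 0.015 down. To be left alone.
- lid: Aluminium jar lid, disc 70 mm diameter, 12 mm high, lying loose between the low lips on the base of the press, under its pin (the stopped pin stays just clear of it). Origin: centre of its underside, 12 mm above the shelf.
- jar: Bystander: empty open glass jar, 76 mm diameter, 105 mm tall, standing on a clear round turntable (200 mm diameter, 14 mm high). Origin: centre of its underside.
- grinder: Bystander: wooden pepper grinder, 56 mm diameter, 150 mm tall, upright. Origin: centre of its underside.
- scoop: Bystander: green plastic scoop, about 160 mm long, 50 mm wide, 30 mm high, lying flat. Origin: underside, where bowl and handle meet.
Things that resemble listed ones, but are neither listed nor needed, are in the scene too. There is more than one size of the lid; the one meant has the size given above.

How it is judged:
By the outcome, as a careful person would: the job done as asked, in the order asked, and still so for the second after the job is handed in, with the robot touching nothing.
It also fails if it takes over 45 s, if anything falls off the work surface, if the arm or the gripper's body presses on something with over 40 N, if the wrist force passes 120 N, or if a joint passes its speed limit or range.

### The arm

A 6-joint arm with a two-finger parallel gripper is mounted at the origin on the work surface. World frame = base frame: x ahead of the robot, y to its left, z up, the work surface at z = 0. Lengths are in m, angles in degrees, forces in N, time in s.
With the tool pointing down it reaches from about 0.375 to 0.9 m from the base axis. Payload 3.1 kg.
Tool frame: the origin (TCP) lies on the centre line of the jaws, within the pads' length; the fingertips stand 25 mm ahead of it and the grasp point (between the pads) lies 6 mm ahead of it; z points along the fingers, y is the line along which they close (so a half turn about z gives the same grasp; the last joint's range is limited). The gripper opens to 87 mm and grips with 3 to 60 N. Pads are 19 mm wide; open, the fingers measure 117 mm over their backs; the gripper's body (75 mm by 190 mm) begins 51 mm behind the grasp point.
Start: joints at [64.028, 30.224, 82.088, -0, 67.689, -10.227], TCP at [0.17, 0.602, 0.248] pointing down, gripper open.
Joint ranges: [-176.69, 176.69], [-43.24, 126.21], [12.49, 139.97], [-82, 262], [0, 151.66], [-163.58, 163.58]. Speed limits (degrees/s): [159.86, 159.86, 180, 180, 180, 180].

### API

Orientations are given as a 3x3 rotation matrix whose columns are the frame's x, y, z axes.
In Python, from rig import bot, cams, models gives the robot as it stands. The module is installed in compiled form; this text tells all that it offers.
- The arm moves only by the shell command python3 -m handwheel 'ROWS' [OPENING]. ROWS is JSON, a list of rows, each a list of 6 numbers: the shift along the world's x, y, z each as a share of 1 m, from -1 to 1, then the turn, a rotation vector about the world's x, y, z each as a share of 2 rad, from -1 to 1. In form: [[dx, dy, dz, wx, wy, wz], ...]. A call has exactly 8 rows; each row is the pose to reach, as a shift and turn from the pose commanded when the call began; what a row does not reach only later rows make up. A row lasts 1/12 s, in which the tool goes at most 41.7 mm and 7.16 degrees, less where a joint would pass 70% of its speed; a pose out of reach is approached as far as the arm can. A call with a number of a shift or a turn outside -1 to 1 is refused whole. A call with a gripper value outside its range is refused whole. OPENING is the opening, from -1 (shut) to 1 (fully open), so that 0 is half open, set as the call begins (- or left out, the last holds). The fingers move at their own pace and stop on an object; the grip force is fixed at half the most. Time passes only in rows, so rows that repeat a pose let the fingers close, or fill a call up. It gives the time, the measured TCP pose, the force, the opening and the grip force at its end, in the units of the state.
- bot.read_state(): the state, without advancing time (a new reading comes with each control period).
- cams.capture(name): name is "scene" or "top"; returns (picture, depth): 420x560x3 uint8, blue, green, red; 420x560 float32, m along the optical axis (not along the pixel's ray), 0 where there is no reading.
- cams.calibration(name): a dict with "mtx" (3x3 intrinsics, pixels), "R" (3x3) and "t" (3): a world point X has camera coordinates R X + t. Camera axes: x right, y down, z forward; pixel columns grow to the right and rows downward; lengths in m; the calibration is good to about 2 mm. A picture is of the moment at which its call begins. calibration takes no time and is no camera call.
- bot.hand_in(): hands the job in; it is judged then, once.
Trained networks look in the newest picture that a camera, given by its name, has taken for a name from the list of things; names that differ only in an ending like _2 or _b are one class to them, and where a whole thing is asked for, a point or a joint stands for the part that bears it (a point fixed in the world has none). Each returns a list of dicts, best first, with "conf" (0 to 1); they miss things now and then, are a little off and sometimes report something else, mostly with a low value. They report only what shows in the picture. A call takes as long as a camera call. They do not tell look-alikes from the thing itself.
- models.spot_in(query, camera): "position" ([column, row] in pixels, amid what is visible of it).
- models.tip_of(query, camera): "position" ([column, row] in pixels: a listed point, or the origin of a listed thing).
The state is a dict: "time_s": time; "joint_positions": joint angles; "qvel": joint speeds; "tau": joint torques, N m; "position": TCP position; "tcp_rot": TCP orientation; "force": force on the tool from outside, world axes, zero at the start; "moment": the same for the moment, N m; "opening": opening from 0.0 (shut) to 1.0 (fully open); "grasp_force": force on a finger pad.
Only numpy, scipy, OpenCV 4.12 (cv2) and the standard library are available. Lean on these libraries where they do the work, as an engineer would, in place of code of your own. Each camera call takes 0.05 s, during which the arm holds its last target. There are 200 camera calls.

## Working session

There is one attempt and no reset: what is moved stays moved. The work goes in short steps, Python scripts to look and compute and a shell command to move; the robot and the scene stay as the last step left them, time stands still between calls to the robot, and variables do not carry over. Pictures are saved under pics/ and viewed, at most 10 in all, crops included, and the job is handed in when it is done.

```bash
mkdir -p pics
cat > h.py <<'E'
import numpy as np,cv2
from rig import bot,cams,models
def px2w(cam,uv,depth=None,z=None):
    c=cams.calibration(cam);K,R,t=map(np.array,(c["mtx"],c["R"],c["t"]))
    r=np.linalg.solve(K,[uv[0],uv[1],1.]);o=-R.T@t;d=R.T@r
    return o+d*(depth if z is None else (z-o[2])/d[2])
E
python3 - <<'E'
from h import *
np.set_printoptions(precision=3,suppress=True)
for c in("top","scene"):
    im,d=cams.capture(c);cv2.imwrite(f"pics/{c}0.png",im)
    np.save(f"pics/{c}0.npy",d)
    for q in("mallet","mat","press","pin_top","lid","jar","grinder","scoop"):
        for f in(models.spot_in,models.tip_of):
            for r in f(q,c)[:3]:
                u=r["position"];dd=d[int(u[1]),int(u[0])]
                print(c,q,f.__name__,np.round(u),round(r["conf"],2),px2w(c,u,dd))
s=bot.read_state();print(s)
E
```

```text
top mallet call [174. 223.] 0.73 [0.513 0.25  0.01 ]
top mallet call [183. 214.] 0.65 [0.531 0.215 0.066]
top mat call [182. 203.] 0.89 [0.557 0.217 0.068]
top mat call [179. 212.] 0.7 [0.535 0.225 0.068]
top press call [363. 228.] 0.6 [ 0.497 -0.219  0.089]
top press call [364. 228.] 0.98 [ 0.499 -0.222  0.086]
top pin_top call [379. 224.] 0.43 [ 0.507 -0.252  0.116]
top pin_top call [377. 225.] 0.7 [ 0.504 -0.247  0.115]
top lid call [349. 285.] 0.9 [ 0.358 -0.196  0.015]
top lid call [369. 215.] 0.72 [ 0.534 -0.245  0.028]
top lid call [404. 168.] 0.6 [ 0.656 -0.341  0.018]
top lid call [402. 169.] 0.95 [ 0.652 -0.335  0.016]
top lid call [346. 284.] 0.82 [ 0.359 -0.187  0.017]
top lid call [369. 222.] 0.71 [ 0.511 -0.235  0.088]
top jar call [165. 139.] 0.91 [0.728 0.276 0.017]
top jar call [164. 145.] 0.98 [0.713 0.276 0.021]
top grinder call [265. 137.] 0.93 [0.708 0.015 0.133]
top grinder call [265. 140.] 0.81 [0.703 0.015 0.122]
top scoop call [345. 149.] 0.94 [ 0.706 -0.19   0.009]
top scoop call [366. 228.] 0.64 [ 0.497 -0.227  0.084]
top scoop call [345. 144.] 0.81 [ 0.716
[... 1204 characters left out ...]
1 0.086]
scene grinder call [217. 290.] 0.79 [0.735 0.047 0.023]
scene scoop call [188. 213.] 0.89 [ 0.71  -0.165  0.029]
scene scoop call [181. 220.] 0.92 [ 0.723 -0.182 -0.003]
{'time_s': 1.7, 'joint_positions': array([ 64.03 ,  30.224,  82.09 ,  -0.001,  67.688, -10.225]), 'qvel': array([ 0.045,  0.155,  0.167,  0.014,  0.016, -0.032]), 'tau': array([ -0.001, -44.001, -17.698,   0.063,   0.051,  -0.   ]), 'position': array([0.17 , 0.602, 0.248]), 'tcp_rot': array([[-0.962,  0.271, -0.   ],
       [ 0.271,  0.962, -0.   ],
       [-0.   , -0.   , -1.   ]]), 'force': array([ 0.548,  0.196, -0.685]), 'moment': array([ 0.041, -0.038,  0.051]), 'grasp_force': 0.0, 'opening': 0.999277832387156}
```

View pics/top0.png

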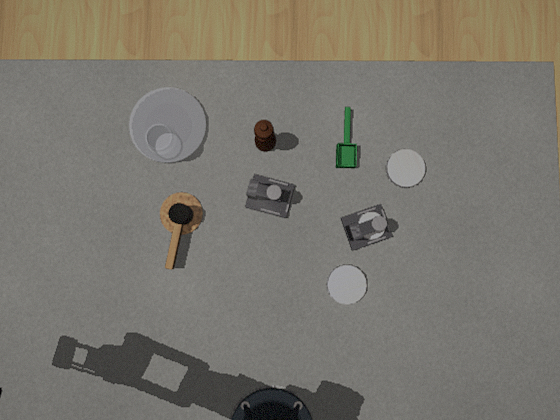

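View pics/scene0.png

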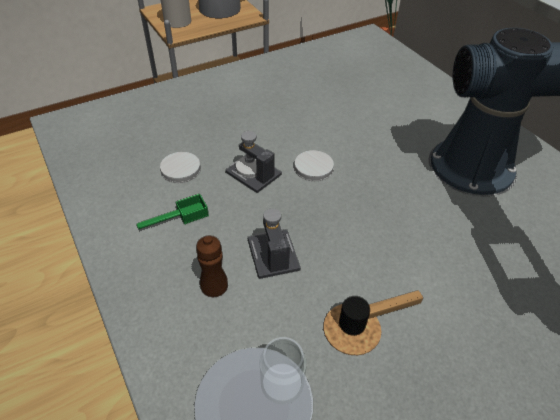

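The lid could be one of three: the discs at top (347,285) and (405,168), which lie loose on the shelf and look larger, or the one under the pin at (370,222). The presses are at top (270,195), which looks empty, and (367,227), which shows a light disc. The second fits, so I'll confirm it in a crop and measure from the depth.

Run:
```python
from h import *
np.set_printoptions(precision=4,suppress=True)
ims=[cv2.imread(f"pics/{c}0.png") for c in("scene","top")]
a=cv2.resize(ims[0][120:285,215:325],(400,600),interpolation=3);b=cv2.resize(ims[1][165:260,235:400],(400,230),interpolation=3)
o=np.zeros((600,800,3),np.uint8);o[:,:400]=a;o[:230,400:]=b;cv2.imwrite("pics/crop0.png",o)
for c in("top","scene"):
    d=np.load(f"pics/{c}0.npy");v,u=np.mgrid[:420,:560]
    k=cams.calibration(c);K,R,t=map(np.array,(k["mtx"],k["R"],k["t"]))
    P=np.stack([(u-K[0,2])/K[0,0]*d,(v-K[1,2])/K[1,1]*d,d],-1)@R-(R.T@t)
    P=P.reshape(-1,3)[d.ravel()>0]
    def box(x0,x1,y0,y1,z0,z1):return P[(P>[x0,y0,z0]).all(1)&(P<[x1,y1,z1]).all(1)]
    def mec(n,p):
        (cc,r)=cv2.minEnclosingCircle(p[:,:2].astype(np.float32));print(c,n,np.array(cc),r,p[:,2].mean().round(4),len(p),p[:,:2].mean(0))
    mec("pin",box(.45,.56,-.3,-.2,.108,.125)); mec("spare pin",box(.52,.66,-.06,.06,.108,.125))
    mec("head",box(.5,.62,.15,.29,.058,.08))
    h=box(.38,.515,.18,.34,.03,.055);(w)=cv2.fitLine(h[:,:2].astype(np.float32),2,0,.01,.01).ravel();print(c,"handle",len(h),h.mean(0),h.min(0),h.max(0),w,np.degrees(np.arctan2(w[1],w[0])))
    mec("jar",box(.6,.8,.15,.38,.09,.12)) if len(box(.6,.8,.15,.38,.09,.12)) else 0
    mec("arm",box(.4,.6,-.3,-.12,.075,.095))
```

```text
top pin [ 0.5094 -0.2534] 0.01843278482556343 0.1155 184 [ 0.5086 -0.2526]
top spare pin [ 0.5818 -0.0062] 0.018104538321495056 0.1154 181 [ 0.5814 -0.0063]
top head [0.5361 0.226 ] 0.02587205544114113 0.0648 351 [0.5355 0.2257]
top handle 429 [0.4555 0.2408 0.0448] [0.3996 0.2124 0.0302] [0.5141 0.2617 0.0529] [ 0.9791 -0.2033  0.4555  0.2408] -11.732298
top jar [0.7123 0.2656] 0.03867645934224129 0.1064 375 [0.7052 0.2598]
top arm [ 0.5023 -0.2304] 0.04495789855718613 0.0864 336 [ 0.4961 -0.2149]
scene pin [ 0.5124 -0.252 ] 0.020020339637994766 0.1135 142 [ 0.5139 -0.249 ]
scene spare pin [ 0.5854 -0.0049] 0.019430551677942276 0.1136 218 [ 0.5861 -0.0025]
scene head [0.5391 0.2281] 0.026692641898989677 0.064 570 [0.5406 0.2304]
scene handle 681 [0.4582 0.2475 0.0431] [0.403  0.2264 0.0301] [0.515  0.2652 0.0489] [ 0.9829 -0.1843  0.4582  0.2475] -10.61779
scene jar [0.7158 0.2691] 0.03813906013965607 0.1067 1006 [0.7209 0.2775]
scene arm [ 0.5066 -0.2269] 0.045273348689079285 0.0841 393 [ 0.5058 -0.2194]
```

View pics/crop0.png

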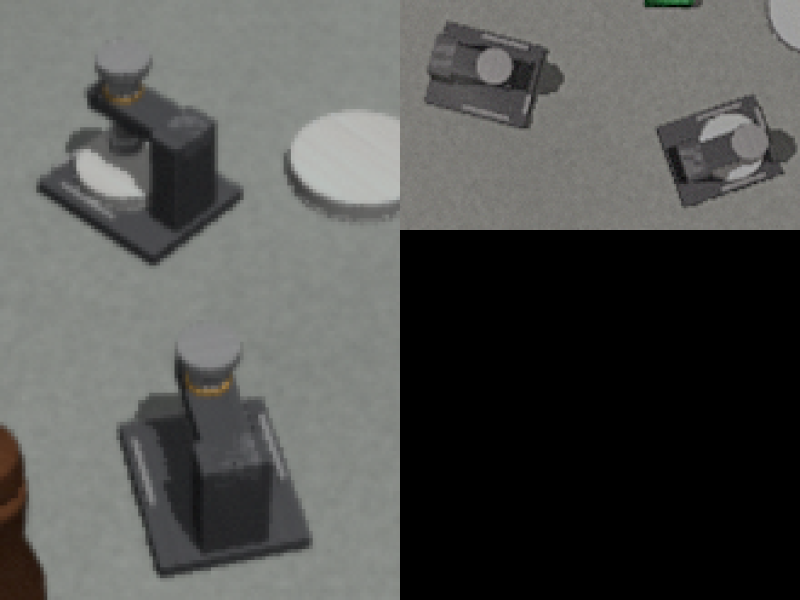

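The crop settles it. The press at top (367,227) / scene (250,165) has the small lid under its pin. The one at (270,195) / (275,245) is empty, and the loose discs are larger. Mallet head centre is about (0.5375, 0.227) with yaw about -11°; the pin is at about (0.511, -0.253). Moving to above the handle.

```bash
python3 -m handwheel '[[0.324,-0.367,-0.06,0,0,0.041],[0.324,-0.367,-0.06,0,0,0.041],[0.324,-0.367,-0.06,0,0,0.041],[0.324,-0.367,-0.06,0,0,0.041],[0.324,-0.367,-0.06,0,0,0.041],[0.324,-0.367,-0.06,0,0,0.041],[0.324,-0.367,-0.06,0,0,0.041],[0.324,-0.367,-0.06,0,0,0.041]]' 1
```

```text
time_s: 2.37
position: [0.3897, 0.352, 0.2071]
tcp_rot: [[-0.982, 0.191, 0.001], [0.191, 0.982, 0.0], [-0.001, 0.001, -1.0]]
force: [0.7, -0.3, 0.8]
opening: 1.002
grasp_force: 0.0
```

```bash
python3 -m handwheel '[[0.104,-0.117,-0.03,0,0,0],[0.104,-0.117,-0.03,0,0,0],[0.104,-0.117,-0.03,0,0,0],[0.104,-0.117,-0.03,0,0,0],[0.104,-0.117,-0.1,0,0,0],[0.104,-0.117,-0.1,0,0,0],[0.104,-0.117,-0.1,0,0,0],[0.104,-0.117,-0.1,0,0,0]]'
python3 - <<'E'
from h import *
im,d=cams.capture("scene");cv2.imwrite("pics/s1.png",cv2.resize(im[200:400,250:480],(690,600)))
print(bot.read_state()["position"])
E
```

```text
time_s: 3.03
position: [0.4915, 0.2361, 0.1059]
tcp_rot: [[-0.981, 0.192, -0.004], [0.192, 0.981, -0.001], [0.004, -0.002, -1.0]]
force: [-0.3, 0.7, 0.7]
opening: 0.999
grasp_force: 0.0
[0.49271542 0.23675092 0.10740681]
```

View pics/s1.png

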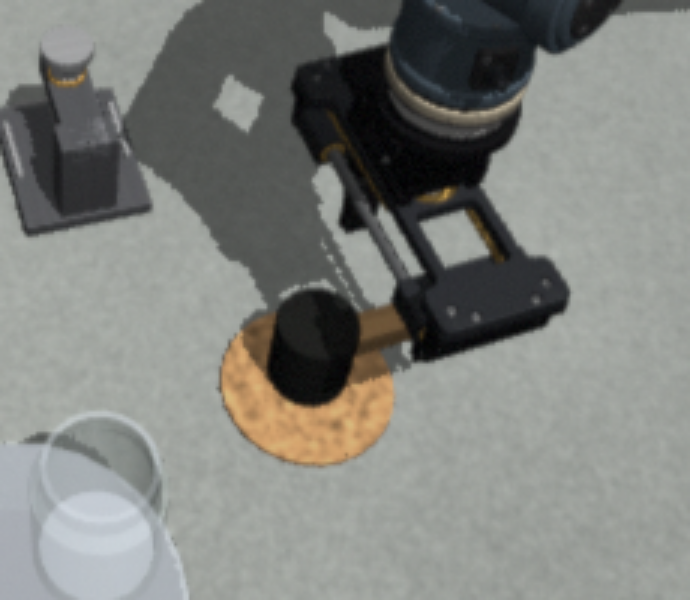

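The open fingers straddle the handle (crop 380,320), just behind the head at (315,340). Next I descend, then close and lift.

```bash
python3 -m handwheel '[[0,0,-0.03,0,0,0],[0,0,-0.05,0,0,0],[0,0,-0.066,0,0,0],[0,0,-0.066,0,0,0],[0,0,-0.066,0,0,0],[0,0,-0.066,0,0,0],[0,0,-0.066,0,0,0],[0,0,-0.066,0,0,0]]'
python3 -m handwheel '[[0,0,0,0,0,0],[0,0,0,0,0,0],[0,0,0,0,0,0],[0,0,0,0,0,0],[0,0,0,0,0,0],[0,0,0,0,0,0],[0,0,0,0,0,0],[0,0,0,0,0,0]]' -1
python3 -m handwheel '[[0,0,0,0,0,0],[0,0,0,0,0,0],[0,0,0,0,0,0],[0,0,0,0,0,0],[0,0,0,0,0,0],[0,0,0,0,0,0],[0,0,0,0,0,0],[0,0,0,0,0,0]]'
```

```text
time_s: 3.75
position: [0.4935, 0.2369, 0.0426]
tcp_rot: [[-0.982, 0.191, 0.003], [0.191, 0.982, 0.001], [-0.003, 0.001, -1.0]]
force: [-0.1, -0.3, -0.2]
opening: 0.996
grasp_force: 0.0
time_s: 4.42
position: [0.4925, 0.2365, 0.0409]
tcp_rot: [[-0.981, 0.192, -0.0], [0.192, 0.981, -0.0], [0.0, -0.0, -1.0]]
force: [0.2, -0.2, 0.5]
opening: 0.48
grasp_force: 0.0
time_s: 5.08
position: [0.4925, 0.2365, 0.041]
tcp_rot: [[-0.981, 0.192, -0.0], [0.192, 0.981, 0.0], [0.0, -0.0, -1.0]]
force: [0.8, 0.7, -0.7]
opening: 0.229
grasp_force: 30.0
```

```bash
python3 -m handwheel '[[0,0,0.008,0,0,0],[0,0,0.025,0,0,0],[0,0,0.05,0,0,0],[0,0,0.08,0,0,0],[0,0,0.11,0,0,0],[0,0,0.14,0,0,0],[0,0,0.16,0,0,0],[0,0,0.17,0,0,0]]'
python3 - <<'E'
from h import *
im,d=cams.capture("scene");cv2.imwrite("pics/s2.png",cv2.resize(im[150:400,250:480],(552,600)))
s=bot.read_state();print(s["position"],s["force"],s["moment"])
P=[]
v,u=np.mgrid[:420,:560];k=cams.calibration("scene");K,R,t=map(np.array,(k["mtx"],k["R"],k["t"]))
E
```

```text
time_s: 5.75
position: [0.4932, 0.2368, 0.2141]
tcp_rot: [[-0.981, 0.191, 0.004], [0.191, 0.981, 0.001], [-0.004, 0.002, -1.0]]
force: [0.1, 0.9, -3.3]
opening: 0.228
grasp_force: 30.0
[0.49362433 0.23689944 0.21459973] [ 0.8556724   0.00568326 -2.80304806] [ 0.03948578  0.10113056 -0.02947851]
```

View pics/s2.png

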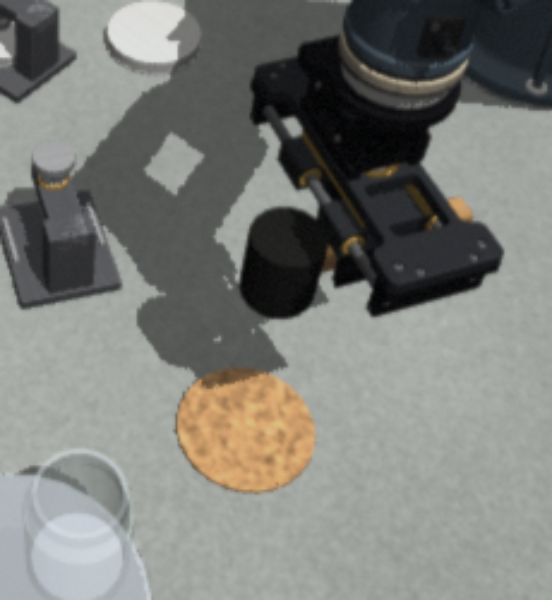

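The mallet is lifted level: the head at crop (285,262) hangs clear of the mat at (245,430). Carrying it over to the press.

```bash
python3 -m handwheel '[[0,-0.015,0,0,0,0],[-0.002,-0.045,0,0,0,0],[-0.004,-0.08,0,0,0,0],[-0.006,-0.12,0,0,0,0],[-0.008,-0.16,0,0,0,0],[-0.01,-0.2,0,0,0,0],[-0.011,-0.24,0,0,0,0],[-0.012,-0.28,0,0,0,0]]'
python3 -m handwheel '[[-0.002,-0.04,0,0,0,0],[-0.004,-0.08,0,0,0,0],[-0.006,-0.12,0,0,0,0],[-0.008,-0.15,0,0,0,0],[-0.009,-0.175,0,0,0,0],[-0.01,-0.19,0,0,0,0],[-0.01,-0.2,0,0,0,0],[-0.01,-0.2,0,0,0,0]]'
```

```text
time_s: 6.47
position: [0.4786, -0.0448, 0.2095]
tcp_rot: [[-0.981, 0.191, -0.004], [0.191, 0.982, 0.001], [0.004, 0.001, -1.0]]
force: [1.0, 1.5, -3.6]
opening: 0.226
grasp_force: 30.0
time_s: 7.13
position: [0.4703, -0.2447, 0.2101]
tcp_rot: [[-0.981, 0.193, -0.001], [0.193, 0.981, 0.0], [0.001, 0.0, -1.0]]
force: [0.6, -0.8, -4.0]
opening: 0.228
grasp_force: 30.0
```

Run:
```python
from h import *
np.set_printoptions(precision=4,suppress=True)
s=bot.read_state();print(s["position"],s["force"])
for c in("top","scene"):
    im,d=cams.capture(c);cv2.imwrite(f"pics/{c}3.png",im);v,u=np.mgrid[:420,:560]
    k=cams.calibration(c);K,R,t=map(np.array,(k["mtx"],k["R"],k["t"]))
    P=np.stack([(u-K[0,2])/K[0,0]*d,(v-K[1,2])/K[1,1]*d,d],-1)@R-(R.T@t)
    P=P.reshape(-1,3)[d.ravel()>0]
    p=P[(P>[.47,-.32,.17]).all(1)&(P<[.56,-.2,.243]).all(1)]
    for lo,hi in((.17,.2),(.2,.225),(.225,.242)):
        q=p[(p[:,2]>lo)&(p[:,2]<hi)&(p[:,0]>.49)]
        if len(q)>5:print(c,lo,len(q),q.mean(0),q.min(0),q.max(0),cv2.minEnclosingCircle(q[:,:2].astype(np.float32)))
im=cv2.imread("pics/scene3.png");cv2.imwrite("pics/s3.png",cv2.resize(im[20:220,140:380],(720,600)))
```

```text
[ 0.4703 -0.2447  0.2101] [ 0.5759 -0.8413 -3.95  ]
top 0.17 12 [ 0.528  -0.2336  0.1894] [ 0.5209 -0.2412  0.1795] [ 0.5363 -0.2293  0.1996] ((0.5288941264152527, -0.2352583408355713), 0.009634713642299175)
top 0.2 13 [ 0.5266 -0.2324  0.2139] [ 0.5191 -0.2384  0.2012] [ 0.5343 -0.229   0.2239] ((0.5266956686973572, -0.23381897807121277), 0.008975746110081673)
top 0.225 103 [ 0.5273 -0.2422  0.2342] [ 0.5159 -0.2584  0.227 ] [ 0.5397 -0.2287  0.2388] ((0.5277094841003418, -0.2435595691204071), 0.017766183242201805)
scene 0.17 221 [ 0.5245 -0.233   0.1875] [ 0.4922 -0.2637  0.1722] [ 0.5433 -0.2223  0.2   ] ((0.516684889793396, -0.2486424744129181), 0.02712397277355194)
scene 0.2 247 [ 0.5233 -0.2332  0.2123] [ 0.4902 -0.2628  0.2002] [ 0.5435 -0.2223  0.225 ] ((0.5157748460769653, -0.24803009629249573), 0.02826806716620922)
scene 0.225 299 [ 0.5203 -0.2463  0.2321] [ 0.4949 -0.2779  0.2252] [ 0.5426 -0.2236  0.2364] ((0.5198209881782532, -0.25018173456192017), 0.02780325710773468)
```

View pics/s3.png

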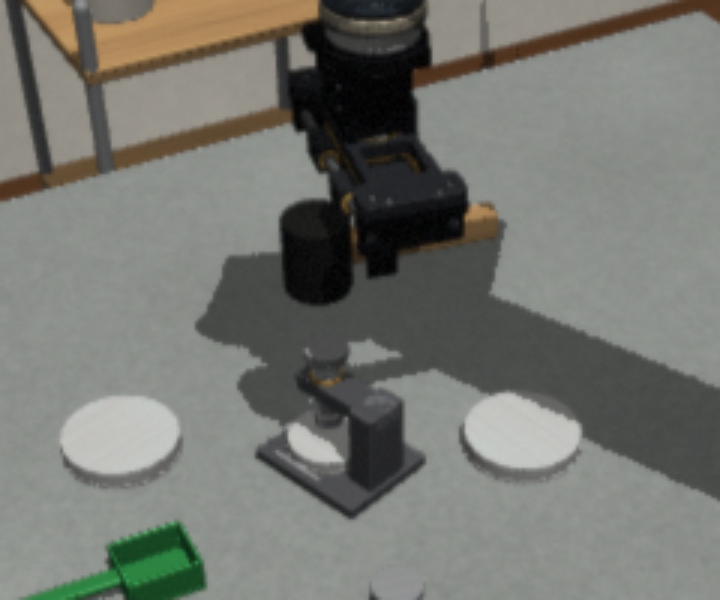

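The head at crop (317,250) is above the pin at (325,355), within about 7 mm. I'll descend to just above it, then press.

```bash
python3 -m handwheel '[[0,0,-0.015,0,0,0],[0,0,-0.035,0,0,0],[0,0,-0.053,0,0,0],[0,0,-0.057,0,0,0],[0,0,-0.061,0,0,0],[0,0,-0.064,0,0,0],[0,0,-0.066,0,0,0],[0,0,-0.066,0,0,0]]'
python3 -m handwheel '[[0,0,-0.002,0,0,0],[0,0,-0.003,0,0,0],[0,0,-0.004,0,0,0],[0,0,-0.005,0,0,0],[0,0,-0.006,0,0,0],[0,0,-0.006,0,0,0],[0,0,-0.006,0,0,0],[0,0,-0.006,0,0,0]]'
```

```text
time_s: 7.9
position: [0.4708, -0.2429, 0.1457]
tcp_rot: [[-0.982, 0.191, 0.001], [0.191, 0.982, 0.0], [-0.001, 0.0, -1.0]]
force: [-1.6, 2.6, 0.5]
opening: 0.227
grasp_force: 30.0
time_s: 8.57
position: [0.471, -0.2436, 0.1392]
tcp_rot: [[-0.981, 0.192, 0.001], [0.192, 0.981, -0.0], [-0.001, -0.0, -1.0]]
force: [1.0, 5.1, 3.3]
opening: 0.228
grasp_force: 30.0
```

```bash
python3 -m handwheel '[[0,0,-0.001,0,0,0],[0,0,-0.002,0,0,0],[0,0,-0.003,0,0,0],[0,0,-0.004,0,0,0],[0,0,-0.004,0,0,0],[0,0,-0.004,0,0,0],[0,0,-0.004,0,0,0],[0,0,-0.004,0,0,0]]'; python3 -c "
from rig import bot;s=bot.read_state();print(s['force'],s['moment'])"
```

```text
time_s: 9.23
position: [0.4708, -0.2436, 0.1356]
tcp_rot: [[-0.981, 0.192, 0.001], [0.192, 0.981, -0.001], [-0.001, -0.0, -1.0]]
force: [-0.1, 5.3, 8.6]
opening: 0.225
grasp_force: 30.0
[-0.0511699   5.32740132  8.63046129] [ 0.94202957 -0.30132432  0.10989357]
```

Net force is about 12 N, more than the 7.5 N spring at its stop. I'll push slightly further to be sure, and check.

```bash
python3 -m handwheel '[[0,0,-0.001,0,0,0],[0,0,-0.002,0,0,0],[0,0,-0.002,0,0,0],[0,0,-0.002,0,0,0],[0,0,-0.002,0,0,0],[0,0,-0.002,0,0,0],[0,0,-0.002,0,0,0],[0,0,-0.002,0,0,0]]'
```

```text
time_s: 9.9
position: [0.47, -0.2435, 0.1343]
tcp_rot: [[-0.982, 0.191, -0.001], [0.191, 0.982, -0.0], [0.001, -0.001, -1.0]]
force: [-3.3, 4.3, 14.2]
opening: 0.231
grasp_force: 30.0
```

About 17.5 N, so the pin is firmly on its stop. Releasing it and checking the mallet's tilt and the pin.

```bash
python3 -m handwheel '[[0,0,0.004,0,0,0],[0,0,0.01,0,0,0],[0,0,0.02,0,0,0],[0,0,0.035,0,0,0],[0,0,0.052,0,0,0],[0,0,0.066,0,0,0],[0,0,0.076,0,0,0],[0,0,0.08,0,0,0]]'
python3 - <<'E'
from h import *
np.set_printoptions(precision=4,suppress=True)
s=bot.read_state();print(s["position"],s["force"])
c="scene"
im,d=cams.capture(c);v,u=np.mgrid[:420,:560]
k=cams.calibration(c);K,R,t=map(np.array,(k["mtx"],k["R"],k["t"]))
P=(np.stack([(u-K[0,2])/K[0,0]*d,(v-K[1,2])/K[1,1]*d,d],-1)@R-(R.T@t)).reshape(-1,3)
q=P[(P>[.49,-.3,.22]).all(1)&(P<[.56,-.21,.25]).all(1)]
print(len(q),q.mean(0),cv2.minEnclosingCircle(q[:,:2].astype(np.float32)))
A=np.c_[q[:,:2]-q[:,:2].mean(0),np.ones(len(q))]
for _ in range(6):
    w=np.linalg.lstsq(A,q[:,2],rcond=None)[0];m=q[:,2]-A@w>-.003;A,q=A[m],q[m]
print("top plane slope deg",np.degrees(w[:2]),w[2],len(q))
p=P[(P>[.47,-.3,.1]).all(1)&(P<[.55,-.2,.13]).all(1)];print("pin",p.mean(0),p.max(0))
cv2.imwrite("pics/s4.png",cv2.resize(im[20:220,140:380],(720,600)))
E
```

```text
time_s: 10.57
position: [0.4707, -0.2445, 0.2142]
tcp_rot: [[-0.981, 0.192, 0.001], [0.192, 0.981, -0.002], [-0.001, -0.002, -1.0]]
force: [0.8, 1.0, -3.6]
opening: 0.229
grasp_force: 30.0
[ 0.4707 -0.2445  0.2142] [ 0.7919  0.9979 -3.6045]
397 [ 0.5217 -0.2437  0.2349] ((0.5157145261764526, -0.250003844499588), 0.02752191759645939)
top plane slope deg [ 0.6744 -1.9142] 0.23886823990411654 241
pin [ 0.5142 -0.2482  0.1129] [ 0.5306 -0.2327  0.1179]
```

View pics/s4.png

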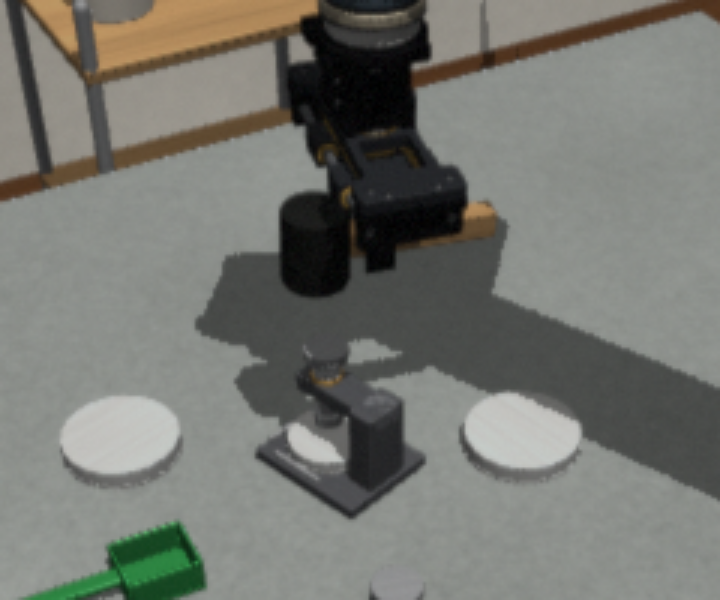

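The pin is back up (z about 0.115) and the mallet is still level in the grip. Carrying it back to the mat.

```bash
python3 -m handwheel '[[0,0.015,0,0,0,0],[0.002,0.045,0,0,0,0],[0.004,0.08,0,0,0,0],[0.006,0.12,0,0,0,0],[0.008,0.16,0,0,0,0],[0.01,0.2,0,0,0,0],[0.011,0.24,0,0,0,0],[0.012,0.28,0,0,0,0]]'
python3 -m handwheel '[[0.002,0.04,0,0,0,0],[0.004,0.08,0,0,0,0],[0.006,0.12,0,0,0,0],[0.008,0.15,0,0,0,0],[0.009,0.175,0,0,0,0],[0.01,0.19,0,0,0,0],[0.01,0.2,0,0,0,0],[0.01,0.2,0,0,0,0]]'
python3 -m handwheel '[[0,0,-0.015,0,0,0],[0,0,-0.04,0,0,0],[0,0,-0.07,0,0,0],[0,0,-0.1,0,0,0],[0,0,-0.125,0,0,0],[0,0,-0.145,0,0,0],[0,0,-0.158,0,0,0],[0,0,-0.16,0,0,0]]'
```

```text
time_s: 11.28
position: [0.4809, 0.039, 0.2119]
tcp_rot: [[-0.981, 0.192, -0.003], [0.192, 0.981, 0.0], [0.003, -0.0, -1.0]]
force: [0.4, -1.3, -3.1]
opening: 0.223
grasp_force: 30.0
time_s: 11.95
position: [0.4912, 0.2384, 0.2119]
tcp_rot: [[-0.982, 0.189, -0.002], [0.189, 0.982, 0.0], [0.002, -0.0, -1.0]]
force: [-0.4, 1.0, -3.7]
opening: 0.226
grasp_force: 30.0
time_s: 12.62
position: [0.4904, 0.2347, 0.0501]
tcp_rot: [[-0.981, 0.193, -0.007], [0.193, 0.981, -0.002], [0.006, -0.003, -1.0]]
force: [0.1, -0.2, -3.3]
opening: 0.226
grasp_force: 30.0
```

```bash
python3 -m handwheel '[[0.001,0,-0.003,0,0,0],[0.001,0,-0.005,0,0,0],[0.001,0,-0.007,0,0,0],[0.001,0,-0.008,0,0,0],[0.001,0,-0.009,0,0,0],[0.001,0,-0.009,0,0,0],[0.001,0,-0.009,0,0,0],[0.001,0,-0.009,0,0,0]]'
```

```text
time_s: 13.28
position: [0.4936, 0.2366, 0.0443]
tcp_rot: [[-0.982, 0.191, 0.001], [0.191, 0.982, 0.0], [-0.001, 0.0, -1.0]]
force: [-0.0, -0.0, -3.5]
opening: 0.223
grasp_force: 30.0
```

```bash
python3 -m handwheel '[[0,0,-0.001,0,0,0],[0,0,-0.002,0,0,0],[0,0,-0.003,0,0,0],[0,0,-0.003,0,0,0],[0,0,-0.003,0,0,0],[0,0,-0.003,0,0,0],[0,0,-0.003,0,0,0],[0,0,-0.003,0,0,0]]'
```

```text
time_s: 13.95
position: [0.4935, 0.2365, 0.041]
tcp_rot: [[-0.981, 0.192, 0.0], [0.192, 0.981, -0.0], [-0.0, -0.0, -1.0]]
force: [0.8, -0.0, -3.9]
opening: 0.228
grasp_force: 30.0
```

Still carrying the full weight; a little lower.

```bash
python3 -m handwheel '[[0,0,-0.0005,0,0,0],[0,0,-0.001,0,0,0],[0,0,-0.0015,0,0,0],[0,0,-0.002,0,0,0],[0,0,-0.002,0,0,0],[0,0,-0.002,0,0,0],[0,0,-0.002,0,0,0],[0,0,-0.002,0,0,0]]'
```

```text
time_s: 14.62
position: [0.4934, 0.2366, 0.0398]
tcp_rot: [[-0.981, 0.191, 0.0], [0.191, 0.981, 0.0], [-0.0, 0.0, -1.0]]
force: [-1.8, -0.8, 5.7]
opening: 0.23
grasp_force: 30.0
```

Contact. Easing off slightly, opening, then retreating straight up.

```bash
python3 -m handwheel '[[0,0,0.001,0,0,0],[0,0,0.001,0,0,0],[0,0,0.001,0,0,0],[0,0,0.001,0,0,0],[0,0,0.001,0,0,0],[0,0,0.001,0,0,0],[0,0,0.001,0,0,0],[0,0,0.001,0,0,0]]' 
python3 -m handwheel '[[0,0,0,0,0,0],[0,0,0,0,0,0],[0,0,0,0,0,0],[0,0,0,0,0,0],[0,0,0,0,0,0],[0,0,0,0,0,0],[0,0,0,0,0,0],[0,0,0,0,0,0]]' 1
python3 -m handwheel '[[0,0,0.0,0,0,0],[0,0,0.0,0,0,0],[0,0,0.01,0,0,0],[0,0,0.04,0,0,0],[0,0,0.07,0,0,0],[0,0,0.11,0,0,0],[0,0,0.15,0,0,0],[0,0,0.19,0,0,0]]'
python3 -m handwheel '[[-0.02,0.03,0,0,0,0],[-0.04,0.06,0,0,0,0],[-0.06,0.09,0,0,0,0],[-0.08,0.12,0,0,0,0],[-0.1,0.15,0,0,0,0],[-0.1,0.17,0,0,0,0],[-0.1,0.18,0,0,0,0],[-0.1,0.18,0,0,0,0]]'
python3 - <<'E'
from h import *
for c in("top","scene"):
    im,d=cams.capture(c);cv2.imwrite(f"pics/{c}5.png",im);v,u=np.mgrid[:420,:560]
    k=cams.calibration(c);K,R,t=map(np.array,(k["mtx"],k["R"],k["t"]))
    P=(np.stack([(u-K[0,2])/K[0,0]*d,(v-K[1,2])/K[1,1]*d,d],-1)@R-(R.T@t)).reshape(-1,3)
    p=P[(P>[.5,.15,.058]).all(1)&(P<[.62,.29,.08]).all(1)];print(c,cv2.minEnclosingCircle(p[:,:2].astype(np.float32)),p[:,2].mean())
E
```

```text
time_s: 15.28
position: [0.4937, 0.2366, 0.04]
tcp_rot: [[-0.981, 0.192, 0.0], [0.192, 0.981, 0.0], [-0.0, 0.0, -1.0]]
force: [-0.2, 0.8, -0.9]
opening: 0.226
grasp_force: 30.0
time_s: 15.95
position: [0.4936, 0.2365, 0.04]
tcp_rot: [[-0.981, 0.192, 0.0], [0.192, 0.981, 0.0], [-0.0, 0.0, -1.0]]
force: [-0.0, -0.5, 0.6]
opening: 0.751
grasp_force: 0.0
time_s: 16.62
position: [0.4928, 0.2363, 0.2324]
tcp_rot: [[-0.981, 0.192, -0.0], [0.192, 0.981, -0.0], [0.0, -0.0, -1.0]]
force: [0.7, -0.1, -0.3]
opening: 0.997
grasp_force: 0.0
time_s: 17.28
position: [0.3936, 0.4184, 0.2307]
tcp_rot: [[-0.982, 0.189, 0.002], [0.189, 0.982, 0.001], [-0.002, 0.002, -1.0]]
force: [0.2, -0.7, -0.1]
opening: 1.0
grasp_force: 0.0
top ((0.5376050472259521, 0.22620226442813873), 0.025885188952088356) 0.0648960749756246
scene ((0.5407706499099731, 0.22918111085891724), 0.026452865451574326) 0.06398352060435351
```

View pics/scene5.png

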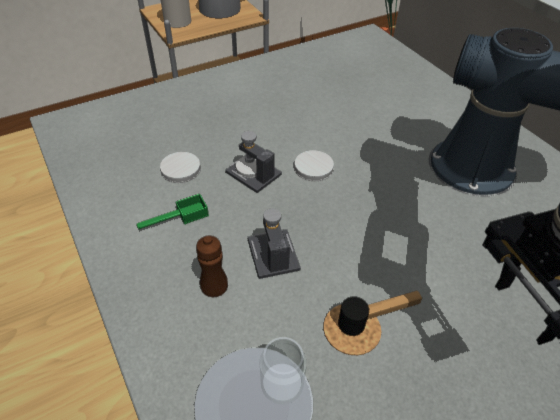

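The mallet stands on its mat at scene (353,318), within 2 mm of where it started. The presses, lid, jar, grinder and scoop look unchanged.

```bash
python3 -c "
from rig import bot;print(bot.hand_in())"
```

```text
the job is handed in; nothing more can be done
None
```

The job is handed in at about 17 s: the mallet knocked the lid press's pin to its stop (judged from about 17.5 N against its 7.5 N spring), the pin sprang back up, and the mallet stands head-down on its mat with everything else looking unmoved.

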